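# Load the slide reader with the jog lever

### The job

One of the three closed grey cases holds the finned specimen holder: lift lids to find it, take it out and stand it upright on the open loading place of the slide reader's track, between the pusher and the clear bay cover, with its fin along the track, and let go of it. Then tilt the jog lever fully towards the reader, hold it over for about a second so that the pusher drives the holder in under the clear cover, and let the lever spring back to the centre. Leave the other cases' contents in their cases and do not disturb the other things on the bench.

Things in the scene. Friction and masses are not known exactly. Their poses are not given: they have to be found in the camera images.
- loader: Fixed white slide reader with loader. Origin: middle, at table height; +x away from the robot side, +y along the track from lever to reader. In its mm: base plate x -75 to 75, y -220 to 200, top z 12. Lever console x -65 to 65, y -220 to -80, top z 45. Reader housing x -70 to 70, y 97 to 197, top z 113; it closes the track's end. Guard hoop: see lever_ball.
- load_spot (a point): Loading place on the open track floor (loader x 0, y 10, z 12 mm), between pusher and cover, where the middle of the holder's underside goes. Axes as the loader's. Two steel rails 10 mm tall flank the track, 54 mm apart, from loader y -15 to 97. The pusher's steel face (40 mm wide, z 16 to 36) rests at loader y -21.
- bay (a point): Point on the track floor under the clear cover (loader x 0, y 66, z 12 mm), where the pushed holder's middle ends, to about 10 mm along y. Axes as the loader's. The cover spans loader y 41 to 97, x -32 to 32; underside z 68, top z 72, open towards the loading place.
- lever_ball (a point): Centre of the jog lever's black 24 mm ball, 65 mm above its pivot (loader x -20, y -150, z 45 mm), on an 8 mm stick; z up the stick. Guard hoop of 10 mm bar: uprights at loader x 45, y -214 and -86, forward at z 155 to a cross bar along y at x -12, 45 mm above the ball: reach the ball from the robot's side under this bar, tool leaning 30 to 45 degrees.
- lever (a joint): Jog lever angle, rad: 0 upright (spring-centred), + towards the reader (loader +y), stops at -0.45 and +0.45. Spring 0.5 N m/rad: 3.5 N at the ball holds it at the stop; let go, it returns to 0. It drives the pusher along loader +y, 14 mm for each 0.1 rad (63 mm at the stop), and back.
- holder_mid (a point): Centre of the aluminium specimen holder, 23 mm above its underside: square plate 44 x 44 x 10 mm with one upright fin in the middle, 10 mm thick (its x), 26 mm wide (its y), top 46 mm above the underside: grasp the fin's upper part across its 10 mm. 60 to 130 g; z up. Starts standing in a closed case, yaw within 0.25 rad of the case's.
- objective_mid (a point): Centre of a turned steel microscope objective, 30 mm wide, 44 mm tall, standing in another case. Stays in its case.
- cube_mid (a point): Centre of a black filter cube, 34 x 30 x 34 mm, in another case. Stays in its case.
- case_a_in (a point): Centre of the inner floor (4 mm above the table) of grey case A: fixed open box 100 (x) x 90 (y) x 58 mm, walls 4 mm, hinged lid on its far (+x) upper edge. The three cases look alike.
- lid_a_handle (a point): Middle of the steel bar handle of case A's lid: bar 11 mm thick, 46 mm long along y (30 mm free between its posts), 41 mm above the lid's underside (35 mm above its top), 88 mm in front of the hinge line and 12 mm from the lid's front edge. Axes turn with the lid.
- lid_a_hinge (a point): Middle of the hinge line (along y) of case A's lid, 58.5 mm above the table, at the lid's underside and rear edge. Axes turn with the lid; shut (as at the start) they are the case's: x away from the front, z up. Opens upward to a stop 1.9 rad from shut; stiff, it stays where it is left (about 1 to 2 N at the handle moves it). Lid 6 mm thick.
- case_b_in (a point): Centre of the inner floor (4 mm above the table) of grey case B: fixed open box 100 (x) x 90 (y) x 58 mm, walls 4 mm, hinged lid on its far (+x) upper edge. The three cases look alike.
- lid_b_handle (a point): Middle of the steel bar handle of case B's lid: bar 11 mm thick, 46 mm long along y (30 mm free between its posts), 41 mm above the lid's underside (35 mm above its top), 88 mm in front of the hinge line and 12 mm from the lid's front edge. Axes turn with the lid.
- lid_b_hinge (a point): Middle of the hinge line (along y) of case B's lid, 58.5 mm above the table, at the lid's underside and rear edge. Axes turn with the lid; shut (as at the start) they are the case's: x away from the front, z up. Opens upward to a stop 1.9 rad from shut; stiff, it stays where it is left (about 1 to 2 N at the handle moves it). Lid 6 mm thick.
- case_c_in (a point): Centre of the inner floor (4 mm above the table) of grey case C: fixed open box 100 (x) x 90 (y) x 58 mm, walls 4 mm, hinged lid on its far (+x) upper edge. The three cases look alike.
- lid_c_handle (a point): Middle of the steel bar handle of case C's lid: bar 11 mm thick, 46 mm long along y (30 mm free between its posts), 41 mm above the lid's underside (35 mm above its top), 88 mm in front of the hinge line and 12 mm from the lid's front edge. Axes turn with the lid.
- lid_c_hinge (a point): Middle of the hinge line (along y) of case C's lid, 58.5 mm above the table, at the lid's underside and rear edge. Axes turn with the lid; shut (as at the start) they are the case's: x away from the front, z up. Opens upward to a stop 1.9 rad from shut; stiff, it stays where it is left (about 1 to 2 N at the handle moves it). Lid 6 mm thick.
- dropper_mid (a point): Bystander, leave alone: centre of a loose amber bottle, 32 mm wide, 70 mm tall.
- tin_mid (a point): Bystander, leave alone: centre of a loose small aluminium tin, 40 mm wide, 34 mm tall.
- dish_mid (a point): Bystander, leave alone: centre of a loose clear flat dish, 60 mm wide, 14 mm tall.
- mug_mid (a point): Bystander, leave alone: centre of a loose white mug, 80 mm wide, 90 mm tall, with handle.
- slidebox_mid (a point): Bystander, leave alone: centre of a loose cardboard box 85 x 35 x 30 mm.
- jar_mid (a point): Bystander, leave alone: centre of a loose glass jar with white cap, 56 mm wide, 85 mm tall.
Mind the look-alikes: they are no part of the job. What is shaped like the part that bears case_a_in but blue, brown or yellow is not meant.

How it is judged (in metres and radians):
On the way, in this order (a step that is already met when the one before it is completed fails the run):
1. the holder stands upright on the loading place, released and at rest, with the lever centred (x of holder_mid in the frame of loader between -0.008 and 0.008 m and y of holder_mid in the frame of loader between -0.005 and 0.035 m and height (world z) of holder_mid between 0.031 and 0.04 m and angle between holder_mid's own z axis and vertical below 0.12 rad and contact force between the fingers and holder below 0.2 N and linear speed of holder below 0.02 m/s and angle between the y axis of holder_mid and the y axis of loader, either way round below 0.35 rad and value of joint lever below 0.1 rad), for 0.2 s.
2. the lever is held fully over towards the reader (above 0.36 rad) for half a second (value of joint lever above 0.36 rad), for 0.5 s.
At the end, for the whole second after the job is handed in: The holder stands upright (within 0.12 rad) on the track under the clear bay cover, its middle at loader y 51 to 80 mm and within 8 mm of the track's middle line, at rest and released; the lever is back within 0.06 rad of centre; the objective and the filter cube still lie in their own cases (x of holder_mid in the frame of loader between -0.008 and 0.008 m and y of holder_mid in the frame of loader between 0.051 and 0.08 m and height (world z) of holder_mid between 0.031 and 0.04 m and angle between holder_mid's own z axis and vertical below 0.12 rad and contact force between the fingers and holder below 0.2 N and linear speed of holder below 0.02 m/s and value of joint lever between -0.06 and 0.06 rad and horizontal distance between objective_mid and case_b_in below 0.06 m and height (world z) of each of objective_mid, cube_mid below 0.055 m and horizontal distance between cube_mid and case_c_in below 0.06 m); the robot touches nothing.
It fails at once if a bystander is shifted more than 30 mm (distance of any of dropper_mid, tin_mid, dish_mid, mug_mid, slidebox_mid, jar_mid from where it was at the start of the episode above 0.03 m).
It also fails if it takes over 64 s, if anything falls off the work surface, if the arm or the gripper's body presses on something with over 40 N, if the wrist force passes 120 N, or if a joint passes its speed limit or range.

### The arm

A 6-joint arm with a two-finger parallel gripper is mounted at the origin on the work surface. World frame = base frame: x ahead of the robot, y to its left, z up, the work surface at z = 0. Lengths are in m, angles in degrees, forces in N, time in s.
With the tool pointing down it reaches from about 0.3 to 0.75 m from the base axis. Payload 8.5 kg.
Tool frame: the origin (TCP) lies at the very end of the fingers, on their centre line; the grasp point (between the pads) lies 19 mm behind it (env.pinch_z is the distance from the TCP to the grasp point, in m); z points along the fingers, y is the line along which they close (so a half turn about z gives the same grasp; the last joint's range is limited). The gripper opens to 85 mm and grips with 20 to 120 N. Pads are 22 mm wide; open, the fingers measure 114 mm over their backs; the gripper's body (76 mm by 85 mm) begins 54 mm behind the grasp point. The pads swing forward as they close: fully open they stand 13 mm farther back than shut.
Start: joints at [58.596, 21.807, 74.336, -0, 83.858, -12.336], TCP at [0.18, 0.52, 0.231] pointing down, gripper open.
Joint ranges: [-178.18, 178.18], [-50.72, 133.34], [12.68, 142.11], [-81.47, 261.47], [9.98, 163.14], [-165.26, 165.26]. Speed limits (degrees/s): [136.94, 136.94, 180, 180, 180, 180].

### API

Orientations are given as a 3x3 rotation matrix whose columns are the frame's x, y, z axes.
In Python, from rig import env, viewer gives the robot as it stands.
- The arm moves only by the tool drive_tool, never from a script. Its argument "series" is a list of rows, each a list of 3 entries, a list of its own where there are three numbers: the shift along the tool's x, y, z in m, then the turn about the tool's z in degrees, then the finger opening in m, from 0 to 0.0854. A call has 1 to 20 rows; each row is the pose to reach, as a shift and turn from the pose commanded when the call began, along the tool's axes at that moment; what a row does not reach only later rows make up. A row lasts 1/10 s, in which the tool goes at most 50 mm and 8.59 degrees, less where a joint would pass 70% of its speed; a pose out of reach is approached as far as the arm can. A call with a gripper value outside its range is refused whole. The fingers move at their own pace and stop on an object; "newtons" is the grip in N (left out, the last holds). Time passes only in rows, so rows that repeat a pose let the fingers close. It gives the time, the measured TCP pose, the force, the opening and the grip force at its end, in the units of the state.
- env.observe(): the state, without advancing time (a new reading comes with each control period).
- viewer.get_image(name): name is "scene" or "top"; returns a dict with "img" (384x512x3 uint8, red, green, blue), "depth" (384x512 float32, m along the optical axis (not along the pixel's ray), 0 where there is no reading), "camera_matrix" (3x3 intrinsics, pixels), "rvec" (rotation vector, rad) and "tvec" (3), from world to camera coordinates, as OpenCV has them. Camera axes: x right, y down, z forward; pixel columns grow to the right and rows downward; lengths in m; the calibration is good to about 2 mm. A picture is of the moment at which its call begins.
- env.close_job(): hands the job in; it is judged then, once.
The state is a dict: "time_s": time; "q": joint angles; "qvel": joint speeds; "joint_efforts": joint torques, N m; "position": TCP position; "tool_rot": TCP orientation; "ft_force": force on the tool from outside, world axes, zero at the start; "wrist_torque": the same for the moment, N m; "grip_width": finger opening in m; "gripper_force": force on a finger pad.
Only numpy, scipy, OpenCV 4.12 (cv2) and the standard library are available. Lean on these libraries where they do the work, as an engineer would, in place of code of your own. Each camera call takes 0.05 s, during which the arm holds its last target. There are 200 camera calls.

## Working session

There is one attempt and no reset: what is moved stays moved. The work goes in short steps, Python scripts to look and compute and a tool call to move; the robot and the scene stay as the last step left them, time stands still between calls to the robot, and variables do not carry over. Pictures are saved under pics/ and viewed, at most 13 in all, crops included, and the job is handed in when it is done.

Besides the shell and the picture viewer there is one more tool, called after "Request:" by a JSON object that holds its "fn" and its "kwargs", one argument or row to a line. drive_tool: Moves the arm, as the interface text tells. Its arguments: {"type":"object","properties":{"series":{"type":"array"},"newtons":{"type":"number"}},"required":["series"]}

```bash
ls; mkdir -p pics; cat > h.py <<'E'
import numpy as np, cv2
from rig import env, viewer
def shot(n):
    d=viewer.get_image(n); np.savez('last_%s.npz'%n,**d); return d
def save(d,name,crop=None,s=1):
    im=d['img'][:,:,::-1]
    if crop: r0,r1,c0,c1=crop; im=im[r0:r1,c0:c1]
    cv2.imwrite('pics/'+name,cv2.resize(im,None,fx=s,fy=s,interpolation=cv2.INTER_CUBIC))
def cloud(d):
    R,_=cv2.Rodrigues(d['rvec']); K=d['camera_matrix']; z=d['depth']
    v,u=np.mgrid[:z.shape[0],:z.shape[1]]
    p=np.stack([(u-K[0,2])/K[0,0]*z,(v-K[1,2])/K[1,1]*z,z],-1)-np.ravel(d['tvec'])
    p=p@R; p[z==0]=np.nan; return p
E
python3 - <<'E'
from h import *
for n in('scene','top'):
    d=shot(n); save(d,n+'0.png',s=1.5)
    R,_=cv2.Rodrigues(d['rvec']); print(n,-R.T@np.ravel(d['tvec']),R[2],d['camera_matrix'][0,0])
s=env.observe();print(s['tool_rot'],s['time_s'])
E
```

```text
pics
scene [ 1.10929666 -0.38007997  1.27123906] [-0.4721597   0.21496248 -0.85490137] 494.88260422462605
top [ 0.36792114 -0.12098498  1.53846124] [ 0.06987932  0.01923802 -0.99736993] 474.66923284962314
[[-9.45129870e-01  3.26694212e-01 -6.49092654e-04]
 [ 3.26694753e-01  9.45129285e-01 -1.08319158e-03]
 [ 2.59604057e-04 -1.23581188e-03 -9.99999203e-01]] 0.1
```

View pics/top0.png

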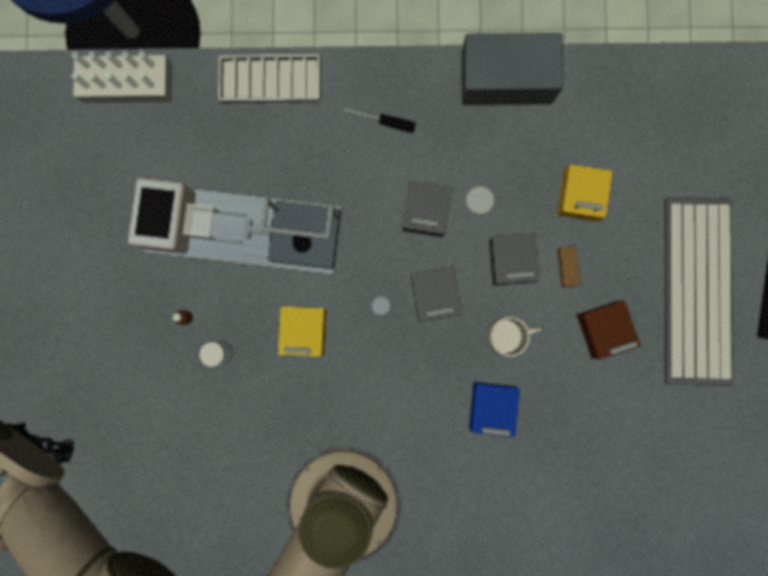

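View pics/scene0.png

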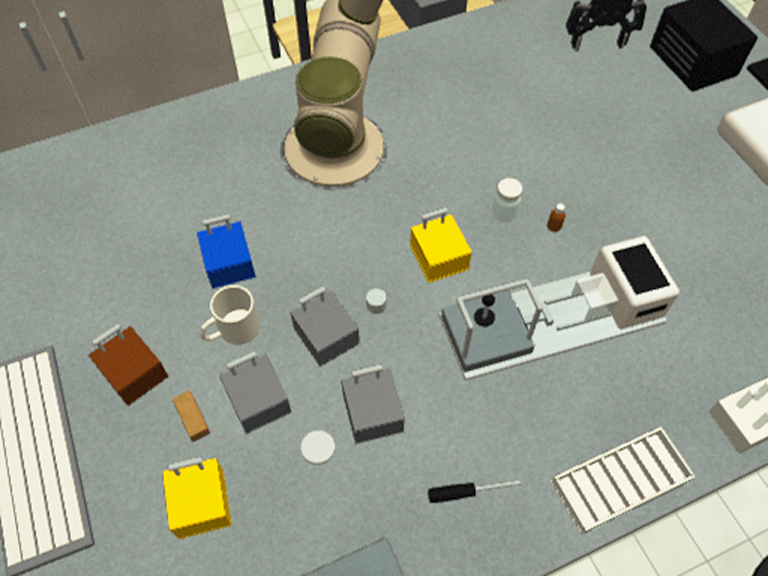

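Candidates for the target case in the top picture (pixel positions in the 1.5× view): grey cases at (428,208), (437,293) and (515,258). The look-alikes to ignore are yellow (302,331) and (586,191), blue (495,409) and brown (608,329). The loader has its reader at (158,213) and its lever ball at (302,243). Next I measure the grey cases and the loader.

```bash
cat > m.py <<'E'
from h import *
D={n:dict(np.load('last_%s.npz'%n)) for n in('scene','top')}
C={n:cloud(D[n]) for n in D}
def rect(sel,c,name):
    P=C[name][sel]; P=P[~np.isnan(P[:,0])]
    (x,y),(w,h),a=cv2.minAreaRect((P[:,:2]*1000).astype(np.float32)); print(name,c,'n',len(P),'ctr',round(x,1),round(y,1),'wh',round(w,1),round(h,1),'ang',round(a,1),'z',np.round(np.median(P[:,2])*1000,1))
def band(name,lo,hi,minn,box=None):
    p=C[name]; m=(p[...,2]>lo)&(p[...,2]<hi)
    m&=(p[...,0]>.2)&(p[...,0]<.8)
    n,l=cv2.connectedComponents(m.astype(np.uint8),connectivity=4)
    for i in range(1,n):
        s=l==i
        if s.sum()>minn: rect(s,(lo,hi,np.median(D[name]['img'][s],0).astype(int).tolist()),name)
for n in D:
    band(n,.056,.072,250); band(n,.096,.11,20);band(n,.04,.05,600);band(n,.111,.118,400); band(n,.148,.165,15); band(n,.065,.075,60)
E
python3 m.py; python3 -c "
from h import *
d=dict(np.load('last_top.npz')); save(d,'c.png',(105,225,80,370),2.7)"
```

```text
scene (0.056, 0.072, [237, 239, 226]) n 591 ctr 359.5 848.7 wh 88.6 185.4 ang 50.7 z 61.5
scene (0.056, 0.072, [250, 227, 0]) n 853 ctr 364.9 81.5 wh 90.8 104.3 ang 86.0 z 66.0
scene (0.056, 0.072, [13, 83, 206]) n 483 ctr 226.7 -320.6 wh 90.1 58.1 ang 85.2 z 66.1
scene (0.056, 0.072, [132, 132, 129]) n 1022 ctr 441.0 -199.2 wh 102.3 91.0 ang 9.6 z 66.0
scene (0.056, 0.072, [126, 61, 17]) n 1124 ctr 365.8 -558.9 wh 105.6 89.6 ang 17.8 z 66.1
scene (0.056, 0.072, [132, 132, 129]) n 1163 ctr 514.6 -364.5 wh 103.7 89.4 ang 3.8 z 66.1
scene (0.056, 0.072, [134, 134, 130]) n 1199 ctr 623.4 -181.5 wh 90.4 101.8 ang 80.8 z 65.8
scene (0.056, 0.072, [249, 225, 0]) n 1464 ctr 654.6 -516.2 wh 90.4 101.0 ang 80.3 z 65.8
scene (0.096, 0.11, [182, 189, 177]) n 63 ctr 327.8 83.8 wh 55.3 11.7 ang 88.3 z 104.9
scene (0.096, 0.11, [180, 167, 150]) n 288 ctr 623.8 340.8 wh 164.3 79.8 ang 26.5 z 105.6
scene (0.096, 0.11, [183, 187, 174]) n 73 ctr 403.3 -205.7 wh 13.4 55.9 ang 9.9 z 104.8
scene (0.096, 0.11, [183, 184, 172]) n 86 ctr 330.2 -570.3 wh 12.5 55.0 ang 15.5 z 105.2
scene (0.096, 0.11, [183, 1
[... 2323 characters left out ...]
 ang 79.2 z 102.3
top (0.096, 0.11, [148, 151, 143]) n 21 ctr 581.6 418.3 wh 19.2 20.7 ang 0.9 z 107.4
top (0.096, 0.11, [108, 113, 106]) n 64 ctr 478.1 -365.3 wh 56.1 9.6 ang 89.9 z 101.5
top (0.096, 0.11, [109, 114, 107]) n 62 ctr 405.0 -202.5 wh 10.4 52.4 ang 9.0 z 101.9
top (0.096, 0.11, [103, 105, 96]) n 66 ctr 331.1 -567.4 wh 10.3 55.9 ang 18.9 z 101.5
top (0.096, 0.11, [127, 126, 96]) n 66 ctr 328.8 86.4 wh 55.7 9.3 ang 89.7 z 102.5
top (0.04, 0.05, [74, 83, 86]) n 639 ctr 540.4 85.5 wh 140.6 68.0 ang 84.8 z 44.1
top (0.148, 0.165, [109, 115, 110]) n 284 ctr 588.0 79.9 wh 137.8 66.9 ang 82.6 z 157.6
top (0.065, 0.075, [152, 156, 147]) n 331 ctr 592.2 301.3 wh 59.3 76.9 ang 82.4 z 70.4
```

View pics/c.png

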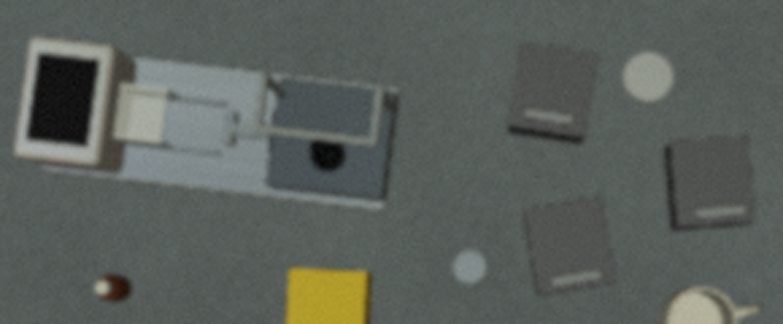

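```bash
cat > t.py <<'E'
# usage: t.py heading(deg of tool y) x,y,z [x,y,z ...] mm -> tool-frame shifts (m) and turn
import sys; from h import *
s=env.observe(); R=np.array(s['tool_rot']); p=np.array(s['position'])
y=R[:,1]; h=np.degrees(np.arctan2(y[1],y[0])); 
print('t',s['time_s'],'pos',np.round(p*1000,1),'head',round(h,2),'turn',round((h-float(sys.argv[1])+180)%360-180,2),'q',np.round(s['q'],1),'w',round(s['grip_width'],4),'F',np.round(s['ft_force'],1))
for a in sys.argv[2:]:
    t=np.array(eval(a))/1000; print(a,np.round(R.T@(t-p),4).tolist())
E
cat > arc.py <<'E'
# arc.py hx,hy,yaw(deg) : tool-frame shifts along lid arc from current pose (assumed gripping at theta0)
import sys; from h import *
yaw=np.radians(float(sys.argv[1])); R=np.array(env.observe()['tool_rot'])
f=lambda th:np.array([-.088*np.cos(th)+.041*np.sin(th),.088*np.sin(th)+.041*np.cos(th)])
f0=f(0)
for th in np.radians(eval(sys.argv[2])):
    d=f(th)-f0; w=np.array([d[0]*np.cos(yaw),d[0]*np.sin(yaw),d[1]]); print(round(np.degrees(th)),np.round(R.T@w,4).tolist())
E
python3 t.py 9 404.3,-204,160 404.3,-204,80.5; python3 t.py 189
```

```text
t 0.1 pos [179.5 519.6 230.8] head 70.93 turn 61.93 q [ 58.6  21.8  74.4  -0.   83.9 -12.3] w 0.0855 F [ 0.1 -0.9 -0.1]
404.3,-204,160 [-0.4488, -0.6104, 0.0714]
404.3,-204,80.5 [-0.4489, -0.6103, 0.1509]
t 0.1 pos [179.5 519.6 230.8] head 70.93 turn -118.07 q [ 58.6  21.8  74.4  -0.   83.9 -12.3] w 0.0855 F [ 0.1 -0.9 -0.1]
```

Request:
{"fn": "drive_tool", "kwargs": {
  "series": [
    [[-0.4488,-0.6104,0.0],61.9,0.04],
    [[-0.4488,-0.6104,0.0],61.9,0.04],
    [[-0.4488,-0.6104,0.0],61.9,0.04],
    [[-0.4488,-0.6104,0.0],61.9,0.04],
    [[-0.4488,-0.6104,0.0],61.9,0.04],
    [[-0.4488,-0.6104,0.0],61.9,0.04],
    [[-0.4488,-0.6104,0.0],61.9,0.04],
    [[-0.4488,-0.6104,0.0],61.9,0.04],
    [[-0.4488,-0.6104,0.0],61.9,0.04],
    [[-0.4488,-0.6104,0.0],61.9,0.04],
    [[-0.4488,-0.6104,0.0],61.9,0.04],
    [[-0.4488,-0.6104,0.0],61.9,0.04],
    [[-0.4488,-0.6104,0.0],61.9,0.04],
    [[-0.4488,-0.6104,0.0],61.9,0.04],
    [[-0.4488,-0.6104,0.0],61.9,0.04],
    [[-0.4488,-0.6104,0.0714],61.9,0.04],
    [[-0.4488,-0.6104,0.0714],61.9,0.04],
    [[-0.4488,-0.6104,0.0714],61.9,0.04],
    [[-0.4488,-0.6104,0.0714],61.9,0.04],
    [[-0.4488,-0.6104,0.0714],61.9,0.04]
  ],
  "newtons": 25
}}

```text
time_s: 2.1
position: [0.405, -0.2038, 0.1614]
tool_rot: [[-0.158, 0.988, 0.002], [0.988, 0.158, -0.002], [-0.002, 0.002, -1.0]]
ft_force: [0.1, -0.3, -0.3]
grip_width: 0.0401
gripper_force: 0.0
```

```bash
python3 t.py 9 404.3,-204,80.5; python3 arc.py 9 "range(8,113,8)"
```

```text
t 2.1 pos [ 405.  -203.8  161.4] head 9.06 turn 0.06 q [-41.7  16.3  95.7  -0.   67.9 -50.8] w 0.0401 F [ 0.1 -0.3 -0.3]
404.3,-204,80.5 [0.0001, -0.0008, 0.0809]
8 [-0.0, 0.0066, -0.0118]
16 [-0.0001, 0.0147, -0.0226]
24 [-0.0001, 0.0243, -0.0322]
32 [-0.0001, 0.0352, -0.0403]
40 [-0.0002, 0.047, -0.0469]
48 [-0.0002, 0.0597, -0.0517]
56 [-0.0002, 0.0729, -0.0548]
64 [-0.0002, 0.0864, -0.0559]
72 [-0.0002, 0.0999, -0.0552]
80 [-0.0002, 0.1132, -0.0526]
88 [-0.0002, 0.126, -0.0482]
96 [-0.0002, 0.138, -0.042]
104 [-0.0002, 0.1491, -0.0342]
112 [-0.0002, 0.159, -0.025]
```

Request:
{"fn": "drive_tool", "kwargs": {
  "series": [
    [[0,-0.0005,0.04],0,0.04],
    [[0,-0.0005,0.08],0,0.04],
    [[0,-0.0005,0.08],0,0.04],
    [[0,-0.0005,0.08],0,0.0],
    [[0,-0.0005,0.08],0,0.0],
    [[0,-0.0005,0.08],0,0.0],
    [[0,-0.0005,0.08],0,0.0],
    [[0,-0.0005,0.08],0,0.0]
  ]
}}

```text
time_s: 2.9
position: [0.4055, -0.2045, 0.082]
tool_rot: [[-0.157, 0.988, 0.005], [0.988, 0.157, -0.003], [-0.004, 0.004, -1.0]]
ft_force: [4.6, 3.0, 7.1]
grip_width: 0.01
gripper_force: 25.9
```

Request:
{"fn": "drive_tool", "kwargs": {
  "series": [
    [[0,0.0066,-0.0118],0,0.0],
    [[0,0.0147,-0.0226],0,0.0],
    [[0,0.0243,-0.0322],0,0.0],
    [[0,0.0352,-0.0403],0,0.0],
    [[0,0.047,-0.0469],0,0.0],
    [[0,0.0597,-0.0517],0,0.0],
    [[0,0.0729,-0.0548],0,0.0],
    [[0,0.0864,-0.0559],0,0.0],
    [[0,0.0999,-0.0552],0,0.0],
    [[0,0.1132,-0.0526],0,0.0],
    [[0,0.126,-0.0482],0,0.0],
    [[0,0.138,-0.042],0,0.0],
    [[0,0.1435,-0.0385],0,0.0],
    [[0,0.1435,-0.0385],0,0.0]
  ]
}}

```text
time_s: 4.3
position: [0.5468, -0.1811, 0.118]
tool_rot: [[-0.158, 0.988, 0.001], [0.988, 0.158, 0.0], [-0.0, 0.001, -1.0]]
ft_force: [2.7, -1.0, 3.4]
grip_width: 0.0096
gripper_force: 27.5
```

Release, lift, and move aside to look.

Request:
{"fn": "drive_tool", "kwargs": {
  "series": [
    [[0,0,0],0,0.03],
    [[0,0,0],0,0.03],
    [[0,0,0],0,0.03],
    [[0,0,-0.05],0,0.03],
    [[0,0,-0.1],0,0.03],
    [[0.1,0,-0.12],0,0.03],
    [[0.2,0,-0.12],0,0.03],
    [[0.2,0,-0.12],0,0.03],
    [[0.2,0,-0.12],0,0.03]
  ]
}}

```text
time_s: 5.2
position: [0.5136, 0.0165, 0.2387]
tool_rot: [[-0.156, 0.988, 0.0], [0.988, 0.156, -0.0], [-0.0, 0.0, -1.0]]
ft_force: [0.7, 0.4, 0.2]
grip_width: 0.0302
gripper_force: 0.0
```

```bash
python3 - <<'E'
from h import *
a=shot('top'); b=shot('scene')
A=a['img'][90:260,70:380]; B=b['img'][150:320,120:430]
cv2.imwrite('pics/l1.png',cv2.resize(np.vstack([A,B])[:,:,::-1],None,fx=1.75,fy=1.75,interpolation=2))
E
python3 t.py 0
```

```text
t 5.3 pos [513.   19.6 239.3] head 9.35 turn 9.35 q [-11.1  17.8  79.2   0.1  83.  -20.4] w 0.0298 F [-0.1 -0.1  0.7]
```

View pics/l1.png

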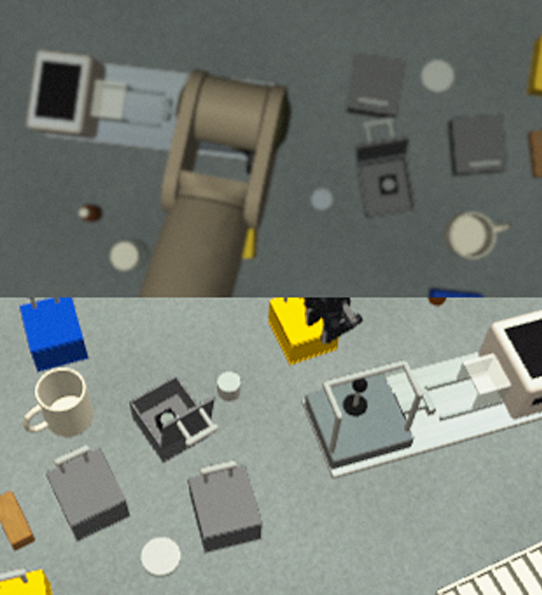

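The near case (open, content at (390,184) in the top half) holds a round objective, so it stays. Next I open the right-hand case.

```bash
python3 t.py 3.8 477.8,-366,238 477.8,-366,81.5;
```

```text
t 5.3 pos [513.   19.6 239.3] head 9.35 turn 5.55 q [-11.1  17.8  79.2   0.1  83.  -20.4] w 0.0298 F [-0.1 -0.1  0.7]
477.8,-366,238 [-0.3748, -0.0974, 0.0009]
477.8,-366,81.5 [-0.3749, -0.0975, 0.1574]
```

Request:
{"fn": "drive_tool", "kwargs": {
  "series": [
    [[-0.373,-0.0974,0],5.5,0.04],
    [[-0.373,-0.0974,0],5.5,0.04],
    [[-0.373,-0.0974,0],5.5,0.04],
    [[-0.373,-0.0974,0],5.5,0.04],
    [[-0.373,-0.0974,0],5.5,0.04],
    [[-0.373,-0.0974,0],5.5,0.04],
    [[-0.373,-0.0974,0],5.5,0.04],
    [[-0.373,-0.0974,0],5.5,0.04],
    [[-0.373,-0.0974,0.04],5.5,0.04],
    [[-0.373,-0.0974,0.08],5.5,0.04],
    [[-0.373,-0.0974,0.08],5.5,0.04],
    [[-0.373,-0.0974,0.08],5.5,0.04]
  ]
}}

```text
time_s: 6.5
position: [0.4767, -0.3693, 0.1592]
tool_rot: [[-0.061, 0.998, -0.0], [0.998, 0.061, -0.0], [-0.0, -0.0, -1.0]]
ft_force: [0.4, -0.2, 0.5]
grip_width: 0.0401
gripper_force: 0.0
```

```bash
python3 t.py 3.8 477.8,-366,81.5;
```

```text
t 6.5 pos [ 476.7 -369.3  159.2] head 3.51 turn -0.29 q [-49.   30.4  72.2  -0.   77.4 -52.5] w 0.0401 F [ 0.4 -0.2  0.5]
477.8,-366,81.5 [0.0032, 0.0013, 0.0777]
```

Request:
{"fn": "drive_tool", "kwargs": {
  "series": [
    [[0.003,0.0012,0.04],-0.3,0.04],
    [[0.003,0.0012,0.0775],-0.3,0.04],
    [[0.003,0.0012,0.0775],-0.3,0.04],
    [[0.003,0.0012,0.0775],-0.3,0.0],
    [[0.003,0.0012,0.0775],-0.3,0.0],
    [[0.003,0.0012,0.0775],-0.3,0.0],
    [[0.003,0.0012,0.0775],-0.3,0.0],
    [[0.003,0.0012,0.0775],-0.3,0.0]
  ]
}}

```text
time_s: 7.3
position: [0.4789, -0.3668, 0.0839]
tool_rot: [[-0.067, 0.998, 0.004], [0.998, 0.067, -0.004], [-0.005, 0.004, -1.0]]
ft_force: [0.5, -0.7, 7.2]
grip_width: 0.0099
gripper_force: 25.3
```

Request:
{"fn": "drive_tool", "kwargs": {
  "series": [
    [[0,0.0066,-0.0118],0,0.0],
    [[0,0.0147,-0.0226],0,0.0],
    [[0,0.0243,-0.0322],0,0.0],
    [[0,0.0352,-0.0403],0,0.0],
    [[0,0.047,-0.0469],0,0.0],
    [[0,0.0597,-0.0517],0,0.0],
    [[0,0.0729,-0.0548],0,0.0],
    [[0,0.0864,-0.0559],0,0.0],
    [[0,0.0999,-0.0552],0,0.0],
    [[0,0.1132,-0.0526],0,0.0],
    [[0,0.126,-0.0482],0,0.0],
    [[0,0.138,-0.042],0,0.0],
    [[0,0.1491,-0.0342],0,0.0],
    [[0,0.1491,-0.0342],0,0.0],
    [[0,0.1491,-0.0342],0,0.0]
  ]
}}

```text
time_s: 8.8
position: [0.628, -0.3561, 0.1155]
tool_rot: [[-0.067, 0.998, 0.003], [0.998, 0.067, -0.002], [-0.002, 0.003, -1.0]]
ft_force: [5.2, -3.5, 2.9]
grip_width: 0.0098
gripper_force: 26.8
```

Request:
{"fn": "drive_tool", "kwargs": {
  "series": [
    [[0,0,0],0,0.03],
    [[0,0,0],0,0.03],
    [[0,0,0],0,0.03],
    [[0,0,-0.05],0,0.03],
    [[0,0,-0.1],0,0.03],
    [[0.1,0,-0.12],0,0.03],
    [[0.2,-0.1,-0.12],0,0.03],
    [[0.3,-0.1,-0.12],0,0.03],
    [[0.3,-0.1,-0.12],0,0.03],
    [[0.3,-0.1,-0.12],0,0.03],
    [[0.3,-0.1,-0.12],0,0.03]
  ]
}}

```text
time_s: 9.9
position: [0.5136, -0.0812, 0.2342]
tool_rot: [[-0.066, 0.998, -0.001], [0.998, 0.066, 0.0], [0.0, -0.001, -1.0]]
ft_force: [1.5, 1.2, 0.2]
grip_width: 0.0298
gripper_force: 0.0
```

```bash
python3 - <<'E'
from h import *
a=shot('top'); b=shot('scene')
A=a['img'][90:260,70:380]; B=b['img'][150:320,120:430]
cv2.imwrite('pics/l2.png',cv2.resize(np.vstack([A,B])[:,:,::-1],None,fx=1.75,fy=1.75,interpolation=2))
E
python3 t.py 0
```

```text
t 10.0 pos [512.6 -78.3 235.1] head 4.08 turn 4.08 q [-21.8  18.5  78.8   0.   82.8 -25.9] w 0.0299 F [-0.1 -1.1  0.4]
```

View pics/l2.png

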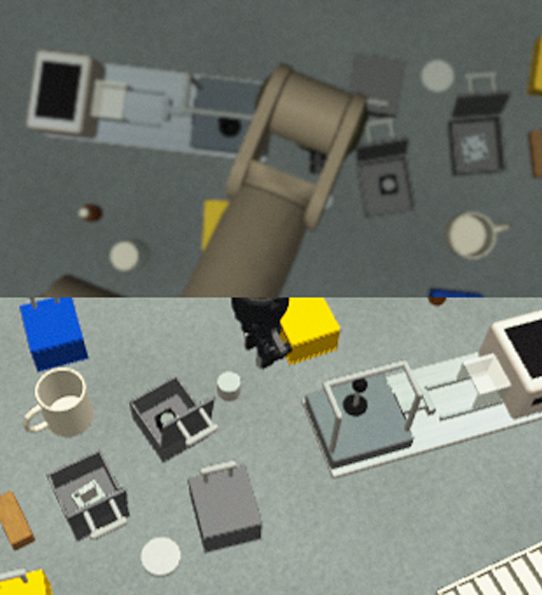

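The right-hand case holds the silver holder, at (475,148) in the top half and (88,493) in the scene half. Next I measure its fin and re-measure the loader.

```bash
cat > f.py <<'E'
from h import *
D={n:dict(np.load('last_%s.npz'%n)) for n in('scene','top')}
out=[]
for n in D:
    p=cloud(D[n]); c=np.array([.5156,-.3635]); a=np.radians(3.8)
    r=(p[...,:2]-c)@np.array([[np.cos(a),-np.sin(a)],[np.sin(a),np.cos(a)]])
    inn=(abs(r[...,0])<.042)&(abs(r[...,1])<.037)
    for lo,hi in((.04,.06),(.008,.022)):
        m=inn&(p[...,2]>lo)&(p[...,2]<hi)&(D[n]['img'].min(-1)>(150 if n=='scene' else 95))
        P=p[m]; 
        if len(P)<4: print(n,lo,len(P)); continue
        print(n,lo,len(P),cv2.minAreaRect((P[:,:2]*1000).astype(np.float32)),P.mean(0)*1000)
    im=D[n]['img']; ys,xs=np.where(inn); out.append(cv2.resize(im[ys.min()-12:ys.min()+48,xs.min()-12:xs.min()+53],(520,480),interpolation=2)); print(ys.min()-12,xs.min()-12)
cv2.imwrite('pics/f.png',cv2.resize(np.hstack(out)[:,:,::-1],(800,369)))
E
python3 f.py
```

```text
scene 0.04 38 ((512.6522216796875, -363.9478454589844), (11.973684310913086, 24.55194091796875), 8.836806297302246) [ 512.22070063 -364.03622379   51.06312967]
scene 0.008 72 ((505.7764587402344, -364.70574951171875), (32.46815490722656, 44.61490249633789), 6.579905033111572) [ 508.87017484 -364.3186268    15.4812763 ]
237 142
top 0.04 26 ((513.5401000976562, -361.5998229980469), (8.856144905090332, 25.71399688720703), 13.623308181762695) [ 513.40588039 -361.32189544   48.16412409]
top 0.008 115 ((513.5986938476562, -361.2799377441406), (43.463111877441406, 44.02122497558594), 10.765398979187012) [ 512.36093838 -359.44232334   13.18167229]
149 318
```

View pics/f.png

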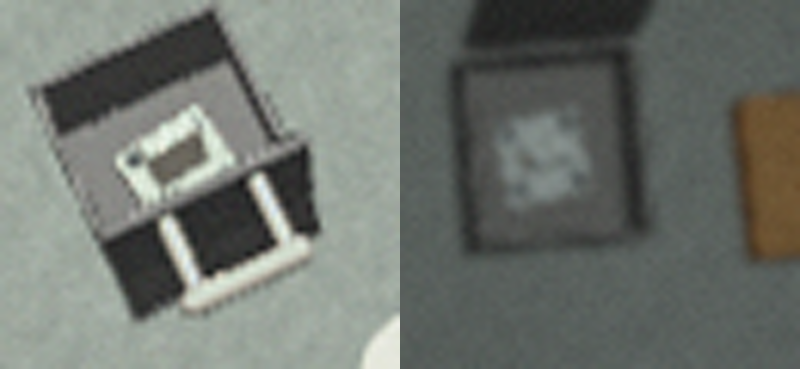

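```bash
python3 t.py 10.5 513.1,-362.8,235
```

```text
t 10.0 pos [512.6 -78.3 235.1] head 4.08 turn -6.42 q [-21.8  18.5  78.8   0.   82.8 -25.9] w 0.0299 F [-0.1 -1.1  0.4]
513.1,-362.8,235 [-0.2838, -0.0198, -0.0003]
```

Request:
{"fn": "drive_tool", "kwargs": {
  "series": [
    [[-0.281,-0.0195,0],-6.4,0.04],
    [[-0.281,-0.0195,0],-6.4,0.04],
    [[-0.281,-0.0195,0],-6.4,0.04],
    [[-0.281,-0.0195,0],-6.4,0.04],
    [[-0.281,-0.0195,0],-6.4,0.04],
    [[-0.281,-0.0195,0],-6.4,0.04],
    [[-0.281,-0.0195,0.04],-6.4,0.04],
    [[-0.281,-0.0195,0.09],-6.4,0.04],
    [[-0.281,-0.0195,0.13],-6.4,0.04],
    [[-0.281,-0.0195,0.13],-6.4,0.04],
    [[-0.281,-0.0195,0.13],-6.4,0.04]
  ]
}}

```text
time_s: 11.1
position: [0.5147, -0.3651, 0.1052]
tool_rot: [[-0.177, 0.984, -0.0], [0.984, 0.177, -0.0], [-0.0, -0.0, -1.0]]
ft_force: [-0.4, 0.2, 1.2]
grip_width: 0.0399
gripper_force: 0.0
```

```bash
python3 t.py 10.5 513.1,-362.8,22
```

```text
t 11.1 pos [ 514.7 -365.1  105.2] head 10.22 turn -0.28 q [-46.1  36.   71.2  -0.   72.8 -56.3] w 0.0399 F [-0.4  0.2  1.2]
513.1,-362.8,22 [0.0026, -0.0011, 0.0832]
```

Request:
{"fn": "drive_tool", "kwargs": {
  "series": [
    [[0.0025,-0.001,0.03],-0.3,0.04],
    [[0.0025,-0.001,0.06],-0.3,0.04],
    [[0.0025,-0.001,0.082],-0.3,0.04],
    [[0.0025,-0.001,0.082],-0.3,0.04],
    [[0.0025,-0.001,0.082],-0.3,0.0],
    [[0.0025,-0.001,0.082],-0.3,0.0],
    [[0.0025,-0.001,0.082],-0.3,0.0],
    [[0.0025,-0.001,0.082],-0.3,0.0],
    [[0.0025,-0.001,0.082],-0.3,0.0],
    [[0.0025,-0.001,0.082],-0.3,0.0]
  ],
  "newtons": 30
}}

```text
time_s: 12.1
position: [0.5142, -0.3633, 0.025]
tool_rot: [[-0.183, 0.983, 0.003], [0.983, 0.183, -0.003], [-0.004, 0.003, -1.0]]
ft_force: [0.2, 0.3, 8.3]
grip_width: 0.0094
gripper_force: 30.4
```

Request:
{"fn": "drive_tool", "kwargs": {
  "series": [
    [[0,0,-0.03],0,0.0],
    [[0,0,-0.07],0,0.0],
    [[0,0,-0.12],0,0.0],
    [[0,0,-0.17],0,0.0],
    [[0,0,-0.21],0,0.0],
    [[0,0,-0.21],0,0.0],
    [[0,0,-0.21],0,0.0]
  ]
}}

```text
time_s: 12.8
position: [0.5131, -0.3623, 0.2335]
tool_rot: [[-0.183, 0.983, 0.001], [0.983, 0.183, -0.002], [-0.002, 0.001, -1.0]]
ft_force: [-0.2, -0.5, -1.9]
grip_width: 0.0095
gripper_force: 29.5
```

```bash
cat > l.py <<'E'
from h import *
a=shot('top'); b=shot('scene'); out=[]
def proj(d,P): return cv2.projectPoints(np.array(P,float),d['rvec'],d['tvec'],d['camera_matrix'],None)[0][:,0]
import sys; ox,oy,yaw=[float(v) for v in sys.argv[1:4]]
c,s=np.cos(np.radians(yaw)),np.sin(np.radians(yaw))
W=lambda x,y,z:[(ox+c*x-s*y)/1000,(oy+s*x+c*y)/1000,z/1000]
L=[[(-75,-220,12),(75,-220,12),(75,200,12),(-75,200,12),(-75,-220,12)],[(-27,-15,22),(-27,41,22)],[(27,-15,22),(27,41,22)],[(-65,-220,45),(65,-220,45),(65,-80,45),(-65,-80,45),(-65,-220,45)],[(-70,97,113),(70,97,113),(70,197,113),(-70,197,113),(-70,97,113)],[(-20,-21,36),(20,-21,36)],[(-32,41,72),(32,41,72)],[(-12,-214,160),(-12,-86,160)]]
S=5
for d,(r0,r1,c0,c1) in((a,(110,190,80,235)),(b,(150,260,285,460))):
    im=cv2.resize(d['img'][r0:r1,c0:c1,::-1],None,fx=S,fy=S,interpolation=2)
    for l in L:
        q=(proj(d,[W(*p) for p in l])-[c0-.5,r0-.5])*S
        cv2.polylines(im,[np.int32(q)],False,(0,0,255),1)
    out.append(cv2.resize(im,(790,int(im.shape[0]*790/im.shape[1]))))
cv2.imwrite('pics/'+sys.argv[4],cv2.resize(np.vstack(out),None,fx=.65,fy=.65,interpolation=3))
E
python3 l.py 589.5 229.5 -6.9 ld.png; python3 t.py 0; sed -i 's/^for n in D:$/for n in D: band(n,.04,.05,400);band(n,.111,.118,400);band(n,.1,.118,400);band(n,.148,.165,15);band(n,.009,.017,300);band(n,.018,.027,8)\nfor n in []:/' m.py; python3 m.py
```

```text
t 12.9 pos [ 512.7 -361.9  231.1] head 10.53 turn 10.53 q [-46.   29.9  60.8  -0.   89.5 -56.5] w 0.0092 F [ 0.1  0.7 -1.7]
scene (0.04, 0.05, [135, 149, 146]) n 1530 ctr 571.1 81.0 wh 144.0 133.0 ang 83.3 z 46.2
scene (0.111, 0.118, [31, 29, 30]) n 819 ctr 607.1 373.4 wh 90.1 127.9 ang 85.6 z 114.0
scene (0.1, 0.118, [142, 137, 118]) n 1494 ctr 608.8 373.8 wh 103.5 143.4 ang 82.2 z 112.2
scene (0.148, 0.165, [107, 96, 74]) n 168 ctr 225.8 160.1 wh 121.4 51.0 ang 89.9 z 156.1
scene (0.148, 0.165, [190, 195, 183]) n 344 ctr 585.8 78.0 wh 138.7 69.7 ang 82.6 z 160.2
scene (0.148, 0.165, [135, 134, 131]) n 115 ctr 511.3 -187.4 wh 13.0 89.9 ang 8.4 z 156.2
scene (0.148, 0.165, [131, 132, 128]) n 105 ctr 592.0 -359.2 wh 8.9 88.7 ang 3.8 z 155.3
scene (0.009, 0.017, [222, 230, 223]) n 1358 ctr 605.5 172.7 wh 333.2 107.4 ang 82.9 z 13.3
scene (0.009, 0.017, [131, 132, 127]) n 426 ctr 622.5 -765.3 wh 57.4 141.4 ang 0.5 z 14.4
scene (0.018, 0.027, [127, 117, 104]) n 11 ctr 336.2 817.4 wh 8.9 17.6 ang 81.0 z 23.4
scene (0.018, 0.027, [127, 118, 104]) n 9 ctr 352.7 820.6 wh 5.0 13.5 ang 75.7 z 
[... 7985 characters left out ...]
 47.5 z 20.7
top (0.018, 0.027, [168, 169, 149]) n 29 ctr 296.9 -784.5 wh 13.3 31.5 ang 46.1 z 20.1
top (0.018, 0.027, [172, 171, 152]) n 28 ctr 287.7 -731.9 wh 38.0 13.8 ang 2.3 z 19.5
top (0.018, 0.027, [167, 167, 148]) n 10 ctr 289.3 -747.7 wh 13.1 9.3 ang 43.8 z 21.2
top (0.018, 0.027, [170, 171, 151]) n 10 ctr 286.4 -799.1 wh 13.2 7.6 ang 41.1 z 20.8
top (0.018, 0.027, [171, 170, 152]) n 9 ctr 278.6 -706.5 wh 11.5 6.4 ang 89.5 z 21.7
top (0.018, 0.027, [162, 162, 144]) n 20 ctr 273.2 -753.0 wh 14.1 15.7 ang 22.1 z 20.5
top (0.018, 0.027, [162, 161, 146]) n 11 ctr 272.3 -788.6 wh 6.4 17.8 ang 1.0 z 21.9
top (0.018, 0.027, [161, 163, 145]) n 14 ctr 270.5 -808.2 wh 14.2 9.6 ang 88.7 z 18.9
```

View pics/ld.png

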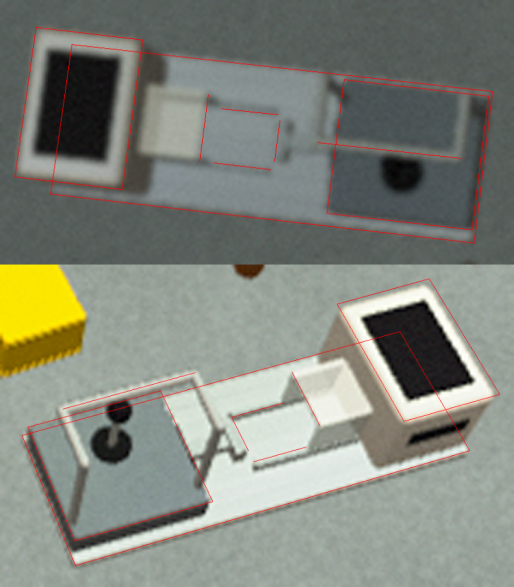

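The overlay fits the loader in both views, and the rails and base edges line up within about 1–2 mm. Now I carry the holder over.

```bash
python3 t.py -6.9 590.3,237.4,231 590.3,237.4,80
```

```text
t 12.9 pos [ 512.7 -361.9  231.1] head 10.53 turn 17.43 q [-46.   29.9  60.8  -0.   89.5 -56.5] w 0.0092 F [ 0.1  0.7 -1.7]
590.3,237.4,231 [0.575, 0.1859, 0.001]
590.3,237.4,80 [0.5747, 0.1861, 0.152]
```

Request:
{"fn": "drive_tool", "kwargs": {
  "series": [
    [[0.02,0.007,0],2,0.0],
    [[0.06,0.02,0],5,0.0],
    [[0.1,0.032,0],8,0.0],
    [[0.145,0.047,0],12,0.0],
    [[0.19,0.062,0],17.4,0.0],
    [[0.235,0.076,0],17.4,0.0],
    [[0.28,0.09,0],17.4,0.0],
    [[0.325,0.105,0],17.4,0.0],
    [[0.37,0.12,0],17.4,0.0],
    [[0.415,0.134,0],17.4,0.0],
    [[0.46,0.149,0],17.4,0.0],
    [[0.505,0.163,0],17.4,0.0],
    [[0.54,0.175,0],17.4,0.0],
    [[0.565,0.183,0],17.4,0.0],
    [[0.575,0.186,0],17.4,0.0],
    [[0.575,0.186,0.04],17.4,0.0],
    [[0.575,0.186,0.09],17.4,0.0],
    [[0.575,0.186,0.14],17.4,0.0],
    [[0.575,0.186,0.14],17.4,0.0],
    [[0.575,0.186,0.14],17.4,0.0]
  ]
}}

```text
time_s: 14.9
position: [0.5912, 0.2364, 0.0929]
tool_rot: [[0.12, 0.993, -0.001], [0.993, -0.12, -0.0], [-0.0, -0.001, -1.0]]
ft_force: [-0.4, -0.7, -0.7]
grip_width: 0.0097
gripper_force: 29.5
```

```bash
python3 t.py -6.9 590.3,237.4,34; python3 - <<'E'
from h import *
a=shot('top'); b=shot('scene')
A=cv2.resize(a['img'][100:190,80:240],(640,360),interpolation=2)
B=cv2.resize(b['img'][150:260,290:460],(640,414),interpolation=2)
cv2.imwrite('pics/p1.png',cv2.resize(np.vstack([A,B])[:,:,::-1],None,fx=.75,fy=.75,interpolation=3))
E
```

```text
t 14.9 pos [591.2 236.4  92.9] head -6.9 turn -0.0 q [11.2 37.2 71.  -0.  71.9 18.1] w 0.0097 F [-0.4 -0.7 -0.7]
590.3,237.4,34 [0.0009, -0.001, 0.0589]
```

View pics/p1.png

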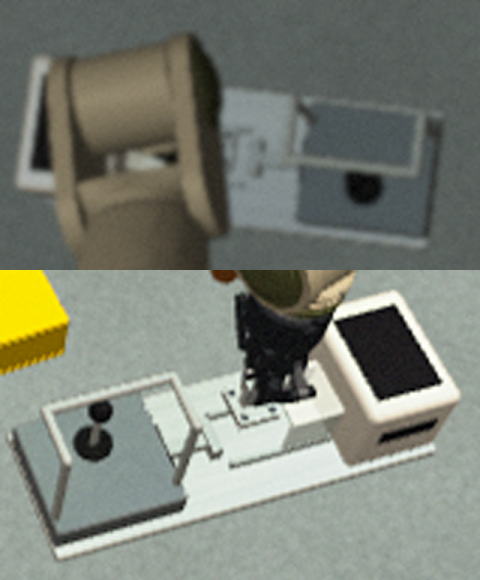

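The picture shows the holder upright in the fingers at (252,405), above the track just before the cover. I lower it gently.

Request:
{"fn": "drive_tool", "kwargs": {
  "series": [
    [[0.0005,-0.001,0.02],0,0.0],
    [[0.0005,-0.001,0.04],0,0.0],
    [[0.0005,-0.001,0.05],0,0.0],
    [[0.0005,-0.001,0.056],0,0.0],
    [[0.0005,-0.001,0.058],0,0.0],
    [[0.0005,-0.001,0.059],0,0.0],
    [[0.0005,-0.001,0.059],0,0.0]
  ]
}}

```text
time_s: 15.7
position: [0.5903, 0.2376, 0.0341]
tool_rot: [[0.12, 0.993, 0.001], [0.993, -0.12, 0.0], [0.0, 0.001, -1.0]]
ft_force: [-0.7, 0.3, -1.6]
grip_width: 0.0094
gripper_force: 29.6
```

Request:
{"fn": "drive_tool", "kwargs": {
  "series": [
    [[0,0,0.001],0,0.0],
    [[0,0,0.0015],0,0.0],
    [[0,0,0.002],0,0.0]
  ]
}}

```text
time_s: 16.0
position: [0.5904, 0.2378, 0.033]
tool_rot: [[0.119, 0.993, 0.002], [0.993, -0.119, 0.0], [0.001, 0.002, -1.0]]
ft_force: [-4.1, 0.2, 11.9]
grip_width: 0.0095
gripper_force: 31.5
```

Contact. Release and lift.

Request:
{"fn": "drive_tool", "kwargs": {
  "series": [
    [[0,0,-0.001],0,0.0],
    [[0,0,-0.001],0,0.025],
    [[0,0,-0.001],0,0.025],
    [[0,0,-0.001],0,0.025],
    [[0,0,-0.001],0,0.025],
    [[0,0,-0.02],0,0.025],
    [[0,0,-0.05],0,0.025],
    [[0,0,-0.1],0,0.025],
    [[0,0,-0.15],0,0.0],
    [[0,0,-0.18],0,0.0],
    [[0,0,-0.18],0,0.0]
  ]
}}

```text
time_s: 17.1
position: [0.5914, 0.238, 0.2165]
tool_rot: [[0.119, 0.993, 0.009], [0.993, -0.119, 0.002], [0.003, 0.009, -1.0]]
ft_force: [0.5, 0.1, 0.4]
grip_width: -0.0004
gripper_force: 0.0
```

```bash
cat > w.py <<'E'
from h import *
d=shot('scene'); p=cloud(d)
c,s=np.cos(np.radians(-6.9)),np.sin(np.radians(-6.9))
r=((p[...,:2]*1000-[590.3-.0,230.7-2.0])@np.array([[c,-s],[s,c]]))  # scene-biased origin
im=d['img']
for lo,hi in((.05,.064),(.018,.03)):
    m=(abs(r[...,0])<24)&(r[...,1]>-18)&(r[...,1]<95)&(p[...,2]>lo)&(p[...,2]<hi)
    P=np.c_[r[m],p[m][:,2]*1000]
    if len(P)>4: print(lo,len(P),cv2.minAreaRect(P[:,:2].astype(np.float32)),P[:,2].mean())
E
python3 w.py
# lever target: push point; finger centre loader x -34
python3 - <<'E'
import numpy as np
a=np.radians(-6.9);c,s=np.cos(a),np.sin(a)
for x,y in((-34,-190),(-34,-185),(-34,-148),(-34,-130)):
    print(x,y,589.3+c*x-s*y,229.5+s*x+c*y)
E
python3 t.py -96.9; python3 t.py 83.1
```

```text
0.05 39 ((-4.060815811157227, 7.100805759429932), (26.29144859313965, 13.73229694366455), 88.80127716064453) 58.44007442044324
0.018 150 ((1.1531753540039062, 20.731449127197266), (76.31028747558594, 46.50080108642578), 84.75180053710938) 23.53229263454484
-34 -190 532.7202509958158 44.96075755378334
-34 -185 533.3209351899891 49.92454426343059
-34 -148 537.765998226871 86.65656591482005
-34 -130 539.9284613258947 104.52619806955008
t 17.15 pos [590.5 237.7 213.3] head -6.86 turn 90.04 q [11.3 31.3 61.3  0.  87.2 18.2] w -0.0002 F [ 0.5  0.5 -0.2]
t 17.15 pos [590.5 237.7 213.3] head -6.86 turn -89.96 q [11.3 31.3 61.3  0.  87.2 18.2] w -0.0002 F [ 0.5  0.5 -0.2]
```

```bash
cat > lv.py <<'E'
import sys,os,numpy as np
a=np.radians(-6.9);c,s=np.cos(a),np.sin(a)
A=[]
for v in sys.argv[1:]:
    x,y,z=eval(v); A.append('%.1f,%.1f,%g'%(589.3+c*x-s*y,229.5+s*x+c*y,z))
os.system('python3 t.py 83.1 '+' '.join(A))
E
python3 lv.py -35,-195,213 -35,-195,99
```

```text
t 17.15 pos [590.5 237.7 213.3] head -6.86 turn -89.96 q [11.3 31.3 61.3  0.  87.2 18.2] w -0.0002 F [ 0.5  0.5 -0.2]
531.1,40.1,213 [-0.2033, -0.0353, -0.0001]
531.1,40.1,99 [-0.2034, -0.0358, 0.1139]
```

Request:
{"fn": "drive_tool", "kwargs": {
  "series": [
    [[-0.04,-0.007,0],-8,0.0],
    [[-0.08,-0.014,0],-16,0.0],
    [[-0.12,-0.021,0],-24,0.0],
    [[-0.16,-0.028,0],-32,0.0],
    [[-0.19,-0.034,0],-40,0.0],
    [[-0.203,-0.0355,0],-48,0.0],
    [[-0.203,-0.0355,0],-56,0.0],
    [[-0.203,-0.0355,0],-64,0.0],
    [[-0.203,-0.0355,0],-72,0.0],
    [[-0.203,-0.0355,0],-80,0.0],
    [[-0.203,-0.0355,0],-88,0.0],
    [[-0.203,-0.0355,0],-90,0.0],
    [[-0.203,-0.0355,0],-90,0.0]
  ]
}}

```text
time_s: 18.45
position: [0.5298, 0.0403, 0.2098]
tool_rot: [[-0.993, 0.119, -0.003], [0.119, 0.993, 0.0], [0.003, 0.0, -1.0]]
ft_force: [-0.5, -0.1, -0.6]
grip_width: 0.0003
gripper_force: 0.0
```

```bash
python3 lv.py -35,-195,99; python3 w.py; python3 - <<'E'
from h import *
b=dict(np.load('last_scene.npz'));save(b,'p2.png',(150,260,290,460),3.5)
E
```

```text
t 18.45 pos [529.8  40.3 209.8] head 83.14 turn 0.04 q [ -8.4  21.   79.4  -0.   79.8 -91.6] w 0.0003 F [-0.5 -0.1 -0.6]
531.1,40.1,99 [-0.0016, -0.0001, 0.1108]
0.05 40 ((-2.9031786918640137, 7.093764305114746), (11.322487831115723, 25.775184631347656), 5.714260578155518) 57.707062407196965
0.018 142 ((0.7448997497558594, 22.623926162719727), (75.21589660644531, 45.592777252197266), 86.33627319335938) 23.373524533788338
```

View pics/p2.png

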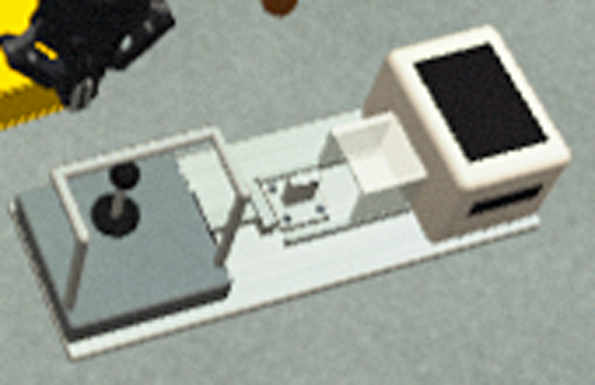

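The holder stands on the loading place between the rails at (300,198). The lever is upright with its ball at (124,176). Now I lower the closed fingers beside the ball.

Request:
{"fn": "drive_tool", "kwargs": {
  "series": [
    [[-0.0016,0,0.03],0,0.0],
    [[-0.0016,0,0.06],0,0.0],
    [[-0.0016,0,0.085],0,0.0],
    [[-0.0016,0,0.1],0,0.0],
    [[-0.0016,0,0.111],0,0.0],
    [[-0.0016,0,0.111],0,0.0],
    [[-0.0016,0,0.111],0,0.0]
  ]
}}

```text
time_s: 19.2
position: [0.5322, 0.0401, 0.1006]
tool_rot: [[-0.993, 0.12, 0.0], [0.12, 0.993, -0.0], [-0.0, 0.0, -1.0]]
ft_force: [0.0, -0.4, 0.5]
grip_width: 0.0002
gripper_force: 0.0
```

```bash
python3 lv.py -35,-195,99 -35,-177,99 -35,-155,99 -35,-150,99 -35,-147,99
```

```text
t 19.2 pos [532.2  40.1 100.6] head 83.11 turn 0.01 q [ -8.4  27.8  88.3   0.   63.9 -91.5] w 0.0002 F [ 0.  -0.4  0.5]
531.1,40.1,99 [0.0011, -0.0001, 0.0016]
533.3,58.0,99 [0.0011, 0.0179, 0.0016]
535.9,79.8,99 [0.0011, 0.0399, 0.0016]
536.5,84.8,99 [0.0011, 0.0449, 0.0016]
536.9,87.8,99 [0.0011, 0.0479, 0.0016]
```

Request:
{"fn": "drive_tool", "kwargs": {
  "series": [
    [[0.001,0.005,0.0015],0,0.0],
    [[0.001,0.01,0.0015],0,0.0],
    [[0.001,0.014,0.0015],0,0.0],
    [[0.001,0.018,0.0015],0,0.0],
    [[0.001,0.022,0.0015],0,0.0],
    [[0.001,0.026,0.0015],0,0.0],
    [[0.001,0.03,0.0015],0,0.0],
    [[0.001,0.033,0.0015],0,0.0],
    [[0.001,0.036,0.0015],0,0.0],
    [[0.001,0.038,0.0015],0,0.0]
  ]
}}

```text
time_s: 20.2
position: [0.5354, 0.078, 0.0987]
tool_rot: [[-0.993, 0.12, -0.001], [0.12, 0.993, -0.0], [0.001, -0.0, -1.0]]
ft_force: [-0.9, -1.7, -0.0]
grip_width: -0.0002
gripper_force: 1.2
```

```bash
cat > b.py <<'E'
from h import *
d=shot('scene'); p=cloud(d)
c,s=np.cos(np.radians(-6.9)),np.sin(np.radians(-6.9))
r=((p[...,:2]*1000-[588.5,228.3])@np.array([[c,-s],[s,c]]))
m=(abs(r[...,0])<24)&(r[...,1]>-18)&(r[...,1]<95)&(p[...,2]>.05)&(p[...,2]<.064)
print('fin',m.sum(),cv2.minAreaRect(r[m].astype(np.float32)))
m=(abs(r[...,0])<19)&(r[...,1]>-60)&(r[...,1]<55)&(p[...,2]>.032)&(p[...,2]<.043)
print('pusher',m.sum(),np.percentile(r[m][:,1],[1,50,99]) if m.any() else '')
save(d,'p3.png',(150,260,290,460),3.5)
E
python3 b.py; python3 t.py 83.1
```

```text
fin 45 ((-0.8398137092590332, 25.336393356323242), (12.5305814743042, 25.38554573059082), 1.872651219367981)
pusher 111 [-58.0951084   -7.37178518  34.56735612]
t 20.25 pos [535.4  78.2  98.7] head 83.14 turn 0.04 q [ -4.2  28.6  87.2  -0.   64.2 -87.4] w 0.0002 F [-0.6 -1.2  0.8]
```

View pics/p3.png

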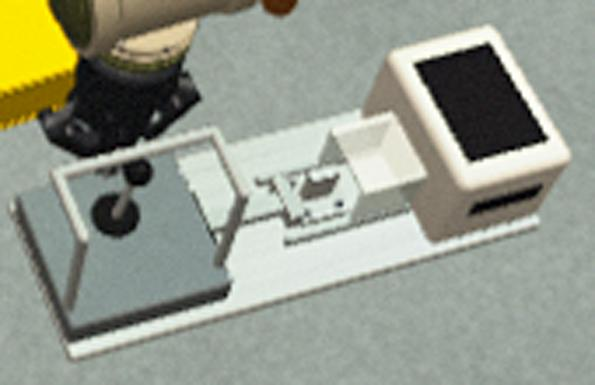

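The pusher is driving the holder: the fin moved from y 7 to 25 mm. The lever is about 0.17 rad over, so roughly 17 mm more at the ball.

Request:
{"fn": "drive_tool", "kwargs": {
  "series": [
    [[0,0.0025,0],0,0.0],
    [[0,0.005,0],0,0.0],
    [[0,0.0075,0],0,0.0],
    [[0,0.01,0],0,0.0],
    [[0,0.0125,0],0,0.0],
    [[0,0.015,0],0,0.0],
    [[0,0.016,0],0,0.0],
    [[0,0.017,0],0,0.0],
    [[0,0.017,0],0,0.0]
  ]
}}

```text
time_s: 21.15
position: [0.5365, 0.0949, 0.0981]
tool_rot: [[-0.993, 0.119, -0.003], [0.119, 0.993, -0.0], [0.003, -0.001, -1.0]]
ft_force: [-5.4, -3.5, -3.3]
grip_width: 0.0002
gripper_force: 3.2
```

```bash
python3 b.py; python3 t.py 83.1
```

```text
fin 8 ((-0.5993986129760742, 43.481075286865234), (7.814121723175049, 2.6173133850097656), 8.2122163772583)
pusher 140 [-45.27566664  10.82051183  51.60055666]
t 21.2 pos [536.5  94.8  98.1] head 83.14 turn 0.04 q [ -2.4  29.   86.5  -0.   64.7 -85.5] w 0.0 F [-5.7 -3.9 -3.4]
```

Request:
{"fn": "drive_tool", "kwargs": {
  "series": [
    [[0,0.0007,0],0,0.0],
    [[0,0.0014,0],0,0.0],
    [[0,0.0014,0],0,0.0],
    [[0,0.0014,0],0,0.0],
    [[0,0.0014,0],0,0.0],
    [[0,0.0014,0],0,0.0],
    [[0,0.0014,0],0,0.0],
    [[0,0.0014,0],0,0.0],
    [[0,0.0014,0],0,0.0],
    [[0,0.0014,0],0,0.0],
    [[0,0.0014,0],0,0.0],
    [[0,0.0014,0],0,0.0]
  ]
}}

```text
time_s: 22.4
position: [0.5366, 0.0961, 0.098]
tool_rot: [[-0.993, 0.119, -0.004], [0.119, 0.993, -0.001], [0.003, -0.001, -1.0]]
ft_force: [-5.9, -4.4, -4.1]
grip_width: -0.0002
gripper_force: 3.4
```

```bash
python3 - <<'E'
from h import *
d=shot('scene'); save(d,'p4.png',(150,260,290,460),3.5)
E
python3 t.py 83.1
```

```text
t 22.45 pos [536.6  96.1  98. ] head 83.14 turn 0.04 q [ -2.3  29.1  86.4  -0.   64.7 -85.4] w 0.0002 F [-5.  -4.5 -4.4]
```

View pics/p4.png

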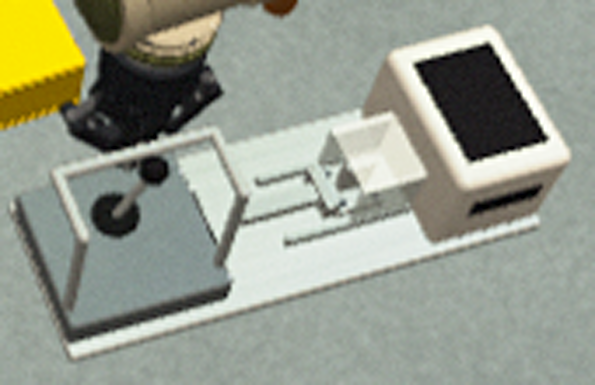

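The holder is under the cover and the ball is at (153,170). I check the lever angle from the ball's pixel.

```bash
python3 - <<'E'
from h import *
d=dict(np.load('last_scene.npz'))
c,s=np.cos(np.radians(-6.9)),np.sin(np.radians(-6.9))
W=lambda x,y,z:[(589.3+c*x-s*y)/1000,(229.5+s*x+c*y)/1000,z/1000]
pr=lambda P:(cv2.projectPoints(np.array([P]),d['rvec'],d['tvec'],d['camera_matrix'],None)[0][0,0]-[289.5,149.5])*3.5
for t in(0,.3,.36,.4,.45): print(t,pr(W(-20,-150+65*np.sin(t),45+65*np.cos(t))).round(1),'pusher far/near top',pr(W(20,-21+140*t,36)).round(1),pr(W(-20,-21+140*t,36)).round(1))
im=d['img'][150:260,290:460].astype(int); m=(im.max(-1)<45); m[:42]=m[:42]; 
n,l,st,ce=cv2.connectedComponentsWithStats(m[40:58,36:52].astype(np.uint8)); print([(a[4],((b+[36.5,40.5])*3.5).round(1)) for a,b in zip(st,ce)])
E
```

```text
0 [124.9 175.9] pusher far/near top [278.6 222.1] [258.7 182.1]
0.3 [147.2 171.6] pusher far/near top [325.5 208.9] [305.  169.2]
0.36 [151.3 171.2] pusher far/near top [334.8 206.2] [314.2 166.7]
0.4 [154.  171.1] pusher far/near top [341.  204.5] [320.4 164.9]
0.45 [157.3 171. ] pusher far/near top [348.7 202.3] [328.  162.8]
[(np.int32(230), array([154.7, 172.7])), (np.int32(6), array([131.8, 142.9])), (np.int32(50), array([154.1, 169.8])), (np.int32(2), array([134.8, 164.5]))]
```

About 0.40–0.41 rad. I push 2.5 mm more to the stop, hold a second, then back off.

Request:
{"fn": "drive_tool", "kwargs": {
  "series": [
    [[0,0.001,0],0,0.0],
    [[0,0.002,0],0,0.0],
    [[0,0.0025,0],0,0.0],
    [[0,0.0025,0],0,0.0],
    [[0,0.0025,0],0,0.0],
    [[0,0.0025,0],0,0.0],
    [[0,0.0025,0],0,0.0],
    [[0,0.0025,0],0,0.0],
    [[0,0.0025,0],0,0.0],
    [[0,0.0025,0],0,0.0],
    [[0,0.0025,0],0,0.0],
    [[0,0.0025,0],0,0.0]
  ]
}}

```text
time_s: 23.65
position: [0.5368, 0.0985, 0.0979]
tool_rot: [[-0.993, 0.12, -0.004], [0.12, 0.993, -0.001], [0.004, -0.001, -1.0]]
ft_force: [-5.0, -4.4, -4.6]
grip_width: 0.0
gripper_force: 3.6
```

Request:
{"fn": "drive_tool", "kwargs": {
  "series": [
    [[0,-0.005,0],0,0.0],
    [[0,-0.01,0],0,0.0],
    [[0,-0.016,0],0,0.0],
    [[0,-0.023,0],0,0.0],
    [[0,-0.03,0],0,0.0],
    [[0,-0.038,0],0,0.0],
    [[0,-0.048,0],0,0.0],
    [[0.01,-0.056,0],0,0.0],
    [[0.01,-0.056,-0.03],0,0.0],
    [[0.01,-0.056,-0.07],0,0.0],
    [[0.05,-0.1,-0.11],0,0.0],
    [[0.1,-0.15,-0.13],0,0.0],
    [[0.1,-0.15,-0.13],0,0.0],
    [[0.1,-0.15,-0.13],0,0.0]
  ]
}}

```text
time_s: 25.05
position: [0.419, -0.0407, 0.2308]
tool_rot: [[-0.992, 0.123, 0.003], [0.123, 0.992, -0.002], [-0.004, -0.002, -1.0]]
ft_force: [0.5, 0.3, -0.3]
grip_width: 0.0001
gripper_force: 0.0
```

```bash
python3 - <<'E'
from h import *
d=shot('scene'); e=shot('top')
A=cv2.resize(d['img'][150:260,290:460],(595,385),interpolation=2); B=cv2.resize(e['img'][125:170,80:205],(595,214),interpolation=2)
cv2.imwrite('pics/end.png',np.vstack([A,B])[:,:,::-1])
E
```

```text
(no output)
```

View pics/end.png

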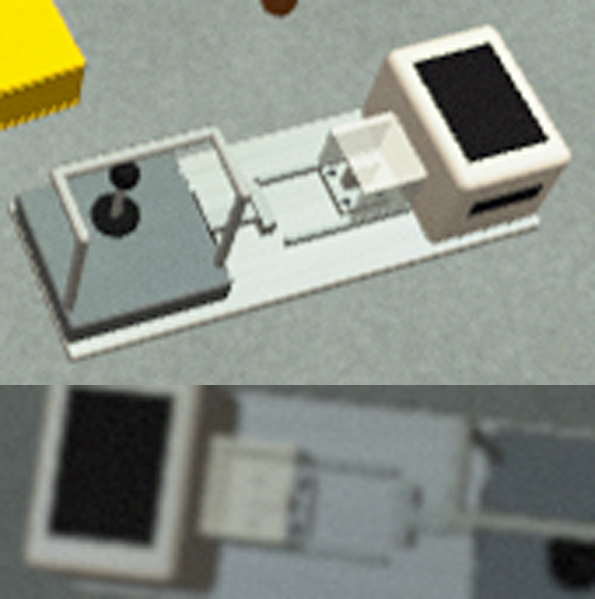

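The lever is back upright with its ball at (124,176), and the pusher has retracted. The holder stands under the cover with its rear plate edge at about (322,168)–(346,213). I check its y.

```bash
python3 - <<'E'
from h import *
d=dict(np.load('last_scene.npz'))
c,s=np.cos(np.radians(-6.9)),np.sin(np.radians(-6.9))
W=lambda x,y,z:[(589.3+c*x-s*y)/1000,(229.5+s*x+c*y)/1000,z/1000]
pr=lambda P:(cv2.projectPoints(np.array([P]),d['rvec'],d['tvec'],d['camera_matrix'],None)[0][0,0]-[289.5,149.5])*3.5
for y in(50,54,58,62,66): print(y,'rear edge near/far',pr(W(-22,y-22,22)).round(),pr(W(22,y-22,22)).round(),'fin rear top',pr(W(0,y-13,58)).round())
for x,y in((-32,41),(32,41)): print('cover',pr(W(x,y,72)).round())
E
python3 -c "
import cv2;im=cv2.imread('pics/end.png')[130:240,300:440];cv2.imwrite('pics/e2.png',cv2.resize(im,None,fx=5,fy=5,interpolation=2))"
```

```text
50 rear edge near/far [308. 174.] [330. 217.] fin rear top [339. 170.]
54 rear edge near/far [312. 173.] [335. 216.] fin rear top [343. 169.]
58 rear edge near/far [317. 171.] [339. 215.] fin rear top [348. 168.]
62 rear edge near/far [321. 170.] [344. 213.] fin rear top [352. 166.]
66 rear edge near/far [325. 169.] [348. 212.] fin rear top [357. 165.]
cover [330. 128.]
cover [364. 192.]
```

The rear edge matches y ≈ 63 mm, well inside 51–80. I hand in the job.

```bash
python3 -c "
from rig import env; print(env.close_job())"
```

```text
the job is handed in; nothing more can be done
None
```

I found the holder in the right-hand grey case, stood it on the loading place and drove it in with the lever: it is under the clear cover at about loader y 63 mm, the lever is back at centre, and I handed the job in at about 25 s (no verdict was returned).

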